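Open a tight preserving jar in the jar brace

ROBOT

A 6-joint arm with a two-finger parallel gripper is mounted at the origin on the work surface. World frame = base frame: x ahead of the robot, y to its left, z up, the work surface at z = 0. Lengths are in mm, angles in rad, forces in N, time in s.
With the tool pointing down it reaches from about 350 to 775 mm from the base axis. Payload 7.3 kg.
Tool frame: the origin (TCP) lies midway between the tips of the shut fingers; the grasp point (between the pads) lies 19 mm behind it; z points along the fingers, y is the line along which they close (so a half turn about z gives the same grasp; the last joint's range is limited). The gripper opens to 92 mm and grips with 3 to 60 N. Pads are 19 mm wide; open, the fingers measure 130 mm over their backs; the gripper's body (75 mm by 190 mm) begins 47 mm behind the grasp point.
Start: joints at [1.133, 0.342, 1.524, -0, 1.275, -0.146], TCP at [151.015, 502.831, 226.741] pointing down, gripper open.
Joint ranges: [-2.53, 2.53], [-0.77, 2.02], [0.04, 2.7], [-1, 4.14], [0.28, 2.66], [-3.11, 3.11]. Speed limits (rad/s): [2.57, 2.57, 3.14, 3.14, 3.14, 3.14].

INTERFACE

Orientations are given as [roll, pitch, yaw] about the fixed x, y, z axes, in that order (R = Rz(yaw) Ry(pitch) Rx(roll)).
In Python, from plant import bot gives the robot as it stands.
- The arm moves only by the tool jog_arm, never from a script. Its arguments are lists of equal length, an entry for each row: "dp": the shift along the tool's x, y, z in m, a list of three; "twist": the turn about the tool's z in degrees. A call has 1 to 10 rows; each row shifts and turns the commanded pose from where the row before left it, along the tool's axes as they then stand; what a row does not reach is not made up. A row lasts 1/8 s, in which the tool goes at most 62.5 mm and 10.7 degrees, less where a joint would pass 70% of its speed; a pose out of reach is approached as far as the arm can. A call is refused whole if a number of a shift passes 0.0625 or a number of a turn 10.7, either way. A call with a gripper value outside its range is refused whole. "jaw" is the finger opening in m, from 0 to 0.0918, set as the call begins (left out, the last holds). The fingers move at their own pace and stop on an object; the grip force is fixed at half the most. Time passes only in rows, so rows that do not move let the fingers close. It gives the time, the measured TCP pose, the force, the opening and the grip force at its end, in the units of the state.
- bot.get_obs(): the state, without advancing time (a new reading comes with each control period).
- bot.capture(name): name is "scene" or "side" or "wrist"; returns the picture (384x512x3 uint8, blue, green, red); there is no depth.
- bot.camera_params(name): a dict with "fx", "fy", "cx", "cy" (pixels), "k1" (the pictures are not rectified: a ray, as slopes to the right and down, at radius r is drawn at 1 + k1 r^2 times it, then the intrinsics apply), "R" (3x3) and "t" (3): a world point X has camera coordinates R X + t. Camera axes: x right, y down, z forward; pixel columns grow to the right and rows downward; lengths in mm; the calibration is good to about 2 mm. A picture is of the moment at which its call begins: read the wrist's pose just before it. camera_params takes no time and is no camera call; for the wrist camera it gives the pose at the moment of the call.
- bot.close_job(): hands the job in; it is judged then, once.
Trained networks look in the newest picture that a camera, given by its name, has taken for a name from the list of things; names that differ only in an ending like _2 or _b are one class to them, and where a whole thing is asked for, a point or a joint stands for the part that bears it (a point fixed in the world has none). Each returns a list of dicts, best first, with "confidence" (0 to 1); they miss things now and then, are a little off and sometimes report something else, mostly with a low value. They report only what shows in the picture. A call takes as long as a camera call. They do not tell look-alikes from the thing itself.
- bot.find_in(camera, label): "bbox" ([centre column, centre row, width, height] in pixels, round what is visible of it).
- bot.masks_of(camera, label): "pixels" (384x512 bool, what is visible of it) and "bbox" ([centre column, centre row, width, height] in pixels, round what is visible of it).
The state is a dict: "time": time; "joint_positions": joint angles; "dq": joint speeds; "tau": joint torques, N m; "tool_pos": TCP position; "tcp_rot": TCP orientation; "contact_force": force on the tool from outside, world axes, zero at the start; "moment": the same for the moment, N m; "grip_width": finger opening in mm; "finger_force": force on a finger pad.
Only numpy, scipy, OpenCV 4.12 (cv2) and the standard library are available. Lean on these libraries where they do the work, as an engineer would, in place of code of your own. Each camera call takes 0.05 s, during which the arm holds its last target. There are 200 camera calls.

TASK

Set the jar with the red lid upright in the square well of the wooden brace, fully down on the well's floor with its lid still tight, so that it cannot turn. Then unscrew the red lid anticlockwise until its thread lets go, lift it straight up off the jar and finish still gripping it, level and still, two to four centimetres clear above the jar's mouth, with the jar still fully home in the brace. Leave the green-lidded jar, the lemon, garlic, peeler, mug and sieve where they are.

Things in the scene. Friction and masses are not known exactly. Their poses are not given: they have to be found in the camera images.
- jar: white square jar, 64 x 64 mm, loose, about 0.5 kg, 114 mm tall with its lid on; it can be carried by the lid. Origin: centre of its underside, z up, x and y square to its sides. Flat shoulder 80 mm above the origin; above it a round neck, 40 mm across, up to the mouth at 104 mm, with thread ramps outside. Standing unbraced, it spins along when the lid is turned
- lid: red screw lid on the jar, loose, 60 g, 30 mm tall, twelve-sided, 63 mm across flats (one faces its x axis, then every 30 degrees). Origin: centre of its open lower rim, z up. Screwed tight its origin is 84 mm above the jar's, on the same axis, x axes parallel. Grip it by two flats that face apart, fingertips above the jar's shoulder
- brace: light wooden block fixed to the table, 130 x 130 mm, 40 mm tall, with a square well in its middle, 68 x 68 mm at its walls (the jar has 2 mm of play each side), 30 mm deep, mouth chamfered by 3 mm. Origin: centre of the underside, on the table; x and y square to the well's sides.
- well_floor (a point): centre of the floor of the brace's well, 10 mm above the table: the jar's origin stands here when it is fully home
- lid_top (a point): centre of the lid's top, 30 mm above its origin, white mark along its x. Anticlockwise from above unscrews: about 0.2 to 0.4 N m; the lid rises 3 mm per rad, lets go after about 1.0 rad relative to the jar, then rises about 1 mm more on the seal; from there to about 1.6 rad, where it meets a stop, it lifts straight off
- jar_mouth (a point): centre of the jar's mouth, on its axis 104 mm above its origin. An orange sprung seal, 5 to 9 mm higher, presses up on the lid with about 30 N when tight and 12 N at the release
- green_jar: bystander: the same jar with a smooth round green lid, in one piece, 110 mm tall. Not to be opened
- lemon: bystander: yellow lemon standing on its end, 64 mm wide, 75 mm tall
- garlic: bystander: off-white garlic bulb, 52 mm wide, 48 mm tall
- garlic2: bystander: a second garlic bulb, the same size
- peeler: bystander: vegetable peeler lying flat, dark red handle 110 mm long, steel blade fork, 170 mm overall, 16 mm high. Origin on the table 45 mm from the handle's middle towards the blade (+x)
- mug: bystander: blue mug, 80 mm wide, 95 mm tall
- sieve: bystander: steel bowl sieve, 176 mm across, 70 mm tall, with a wire handle along its +x
There are look-alikes about, which are no part of the job. What is shaped like the jar but purple is not meant.

How it is judged (in metres and radians):
On the way, in this order (a step that is already met when the one before it is completed fails the run):
1. the jar stands fully home and upright in the well of the brace, lid still screwed tight (horizontal distance between jar and well_floor below 0.005 m and z of jar in the frame of brace between 0.007 and 0.014 m and angle between jar's own z axis and vertical below 0.06 rad and angle between the x axis of lid and the x axis of jar, either way round below 0.35 rad and z of lid in the frame of jar below 0.088 m), for 0.2 s.
2. the lid has been unscrewed on the braced jar until the thread lets go (horizontal distance between jar and well_floor below 0.005 m and z of jar in the frame of brace between 0.007 and 0.014 m and angle between jar's own z axis and vertical below 0.06 rad and angle between the x axis of lid and the x axis of jar, either way round above 0.9 rad and z of lid in the frame of jar below 0.098 m), for 0.05 s.
At the end, for the whole second after the job is handed in: Jar home in the well (5 mm of centre, 4 mm of its floor, tilt under 0.06 rad), at rest. Fingers grip the lid (over 2 N), still, level within 0.2 rad, rim 10 to 60 mm above the mouth, within 20 mm of the jar's axis. Neither lid nor fingers touch the jar (horizontal distance between jar and well_floor below 0.005 m and z of jar in the frame of brace between 0.007 and 0.014 m and angle between jar's own z axis and vertical below 0.06 rad and z of lid in the frame of jar_mouth between 0.01 and 0.06 m and horizontal distance between lid and jar_mouth below 0.02 m and angle between lid's own z axis and vertical below 0.2 rad and contact force between the fingers and lid above 2 N and contact force between each of lid, the fingers and jar below 0.1 N and linear speed of each of lid, jar below 0.02 m/s); the arm keeps its last pose, push and grip.
It fails at once if the jar is tipped by more than 0.5 rad (angle between jar's own z axis and vertical above 0.5 rad).
It fails at once if a bystander is moved by more than 30 mm (distance of any of green_jar, lemon, garlic, garlic2, peeler, mug, sieve from where it was at the start of the episode above 0.03 m).
It also fails if it takes over 48 s, if anything falls off the work surface, if the arm or the gripper's body presses on something with over 40 N, if the wrist force passes 120 N, or if a joint passes its speed limit or range.

## Working session

There is one attempt and no reset: what is moved stays moved. The work goes in short steps, Python scripts to look and compute and a tool call to move; the robot and the scene stay as the last step left them, time stands still between calls to the robot, and variables do not carry over. Pictures are saved under pics/ and viewed, at most 10 in all, crops included, and the job is handed in when it is done.

Besides the shell and the picture viewer there is one more tool, called as name([rows], argument=value, ...), one row to a line, values as JSON. jog_arm: Moves the arm, as the interface text tells. Its arguments: {"type":"object","properties":{"dp":{"type":"array"},"twist":{"type":"array"},"jaw":{"type":"number"}},"required":["dp","twist"]}

```bash
mkdir -p pics; ls; python3 - <<'E'
from plant import bot
import cv2,numpy as np
a=bot.capture("scene");b=bot.capture("side")
cv2.imwrite("pics/a.png",a);cv2.imwrite("pics/b.png",b)
for c in("scene","side"):
    for l in("jar","lid","brace"):
        print(c,l,[(np.round(d["bbox"]).tolist(),round(d["confidence"],2)) for d in bot.find_in(c,l)])
    p=bot.camera_params(c);print({k:np.round(v,3).tolist() for k,v in p.items()})
o=bot.get_obs();print(o)
E
```

```text
pics
scene jar [([347.0, 190.0, 27.0, 34.0], 0.96), ([301.0, 237.0, 26.0, 20.0], 0.54)]
scene lid [([299.0, 223.0, 18.0, 22.0], 0.68), ([409.0, 298.0, 112.0, 61.0], 0.62)]
scene brace [([214.0, 232.0, 46.0, 44.0], 0.58)]
{'fx': 392.173, 'fy': 392.173, 'cx': 248.197, 'cy': 190.2, 'k1': 0.031, 'R': [[-0.569, 0.822, -0.005], [0.7, 0.481, -0.528], [-0.431, -0.304, -0.849]], 't': [275.091, -314.495, 1576.571]}
side jar [([252.0, 169.0, 19.0, 26.0], 0.73), ([181.0, 164.0, 23.0, 32.0], 0.58)]
side lid [([250.0, 154.0, 20.0, 16.0], 0.75)]
side brace [([307.0, 214.0, 57.0, 46.0], 0.55), ([251.0, 170.0, 14.0, 19.0], 0.54), ([248.0, 115.0, 43.0, 27.0], 0.49)]
{'fx': 472.15, 'fy': 472.15, 'cx': 259.581, 'cy': 194.742, 'k1': 0.047, 'R': [[0.98, -0.2, 0.005], [-0.138, -0.694, -0.707], [0.145, 0.692, -0.708]], 't': [-501.277, 150.203, 1496.051]}
{'time': 0.4, 'joint_positions': array([ 1.13301216e+00,  3.42124333e-01,  1.52424776e+00, -2.42327267e-05,
        1.27541562e+00, -1.45973127e-01]), 'dq': array([-4.71848212e-04, -8.16396132e-05, -1.05574454e-03, -1.42835833e-03,
        1.46064449e-03, -3.73889023e-03]), 'tau': array([-3.30102130e-04, -4.30707622e+01, -2.44194818e+01,  7.19284290e-02,
        5.02472918e-02, -3.16288414e-06]), 'tool_pos': array([150.98419237, 502.76261794, 226.62427369]), 'tcp_rot': array([-3.14139629e+00, -5.43780884e-06,  2.84978867e+00]), 'contact_force': array([-1.30235033,  0.21799962,  0.66340691]), 'moment': array([ 0.0571596 , -0.05010181, -0.00485236]), 'finger_force': 0.0, 'grip_width': 91.87918914695729}
```

View pics/a.png

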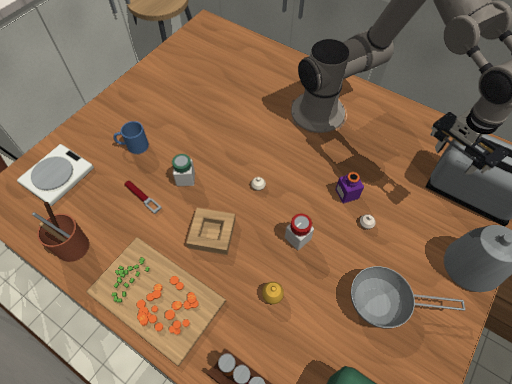

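View pics/b.png

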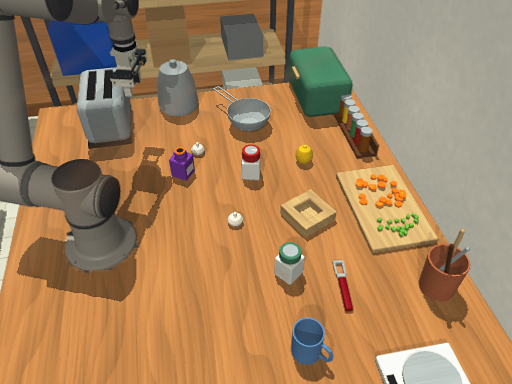

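The scene view shows the red-lidded jar at about (300,229), lid top (302,219), and the brace at (211,230). In the side view the jar is at (251,162), lid top (251,149), and the brace at (308,213). The purple look-alike is at (349,187) in the scene view.

```bash
cat > h.py <<'E'
from plant import bot
import cv2,numpy as np
from scipy.spatial.transform import Rotation as Ro
def KD(p): return np.array([[p["fx"],0,p["cx"]],[0,p["fy"],p["cy"]],[0,0,1.]]),np.array([p["k1"],0,0,0.])
def onz(p,uv,z):
    K,D=KD(p); n=cv2.undistortPoints(np.array(uv,float).reshape(-1,1,2),K,D)[:,0]
    R=np.array(p["R"]);C=-R.T@np.array(p["t"]).ravel()
    d=np.c_[n,np.ones(len(n))]@R
    return (C+d*((z-C[2])/d[:,2])[:,None])[:,:2]
def proj(p,X):
    K,D=KD(p); return cv2.projectPoints(np.array(X,float).reshape(-1,1,3),cv2.Rodrigues(np.array(p["R"]))[0],np.array(p["t"],float).ravel(),K,D)[0][:,0]
E
python3 - <<'E'
from h import *
s=bot.camera_params("scene");d=bot.camera_params("side");w=bot.camera_params("wrist")
print("lidtop",onz(s,(302,219),114),onz(d,(251,149),114))
print("brace",onz(s,(211,230),40),onz(d,(308,211),40))
for n,a,b,z in(("green",(182,160),(290,250),110),("lemon",(273,292),(305,154),40),("garl",(258,184),(235,219),24),("garl2",(368,222),(198,149),24),("purple",(349,187),(181,165),50)): print(n,onz(s,a,z),onz(d,b,z))
R=Ro.from_euler("xyz",bot.get_obs()["tcp_rot"]).as_matrix(); C=-np.array(w["R"]).T@w["t"]
print("cam in tool",R.T@(C-bot.get_obs()["tool_pos"]),"\n",np.array(w["R"])@R,w["fx"],w["cx"],w["cy"],w["k1"])
print(R)
E
```

```text
lidtop [[510.30121711 218.05183257]] [[526.59489886 225.42985191]]
brace [[671.48155282 -14.79747739]] [[665.87498103 -33.32355367]]
green [[ 543.69452512 -227.95467381]] [[ 551.79892518 -231.00902547]]
lemon [[727.94058823 257.42408756]] [[733.00499606 246.52137466]]
garl [[432.11130225   6.06713339]] [[428.46880913  -7.03407879]]
garl2 [[351.22799061 385.34340828]] [[349.90376543 371.47967117]]
purple [[282.21484115 275.40183693]] [[279.60577646 262.38243641]]
cam in tool [  76.47663692    1.73309683 -158.02036793] 
 [[-5.65592772e-04  9.99998925e-01 -1.35271794e-03]
 [-9.58335400e-01 -9.28424109e-04 -2.85643832e-01]
 [-2.85644781e-01  1.13479940e-03  9.58334895e-01]] 307.7468199412044 259.23892516430584 192.9174384874267 0.002538891789317834
[[-9.57726462e-01  2.87680413e-01 -6.16973418e-05]
 [ 2.87680420e-01  9.57726444e-01 -1.86496419e-04]
 [ 5.43780884e-06 -1.96361673e-04 -9.99999981e-01]]
```

jog_arm([
  [-0.048, -0.018, 0],
  [-0.048, -0.018, 0],
  [-0.048, -0.018, 0],
  [-0.048, -0.018, 0],
  [-0.048, -0.018, 0],
  [-0.048, -0.018, 0],
  [-0.048, -0.018, 0],
  [-0.048, -0.018, 0],
  [-0.048, -0.018, 0],
  [0, 0, 0],
], twist=[0, 0, 0, 0, 0, 0, 0, 0, 0, 0], jaw=0.0918)

```text
time: 1.65
tool_pos: [520.4, 221.0, 226.1]
tcp_rot: [-3.141, 0.0, 2.845]
contact_force: [0.0, 0.0, -0.2]
grip_width: 91.8
finger_force: 0.0
```

```bash
python3 - <<'E'
from h import *
import pickle
o=bot.get_obs();w=bot.camera_params("wrist");a=bot.capture("wrist");cv2.imwrite("pics/w1.png",a)
pickle.dump(w,open("w1.pkl","wb"))
print(o["tool_pos"],o["tcp_rot"],o["contact_force"])
for l in("lid","jar"): print(l,[(np.round(d["bbox"]).tolist(),round(d["confidence"],2)) for d in bot.find_in("wrist",l)])
E
```

```text
[520.42835924 220.98003763 226.12337312] [-3.14118737e+00  3.72097791e-04  2.84549693e+00] [ 0.02316158  0.03218862 -0.15878939]
lid [([260.0, 186.0, 71.0, 70.0], 0.82)]
jar [([261.0, 157.0, 63.0, 32.0], 0.88)]
```

View pics/w1.png

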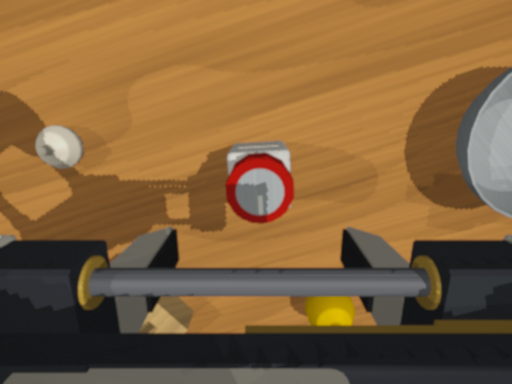

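The lid top shows at (260,187) with its grey disc, and the jar's front face is above it at (230–290,150). I'll crop in to read the yaw.

```bash
python3 - <<'E'
from h import *
a=cv2.imread("pics/w1.png");cv2.imwrite("pics/w1c.png",cv2.resize(a[130:230,210:310],None,fx=6,fy=6,interpolation=cv2.INTER_CUBIC))
E
```

```text
(no output)
```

View pics/w1c.png

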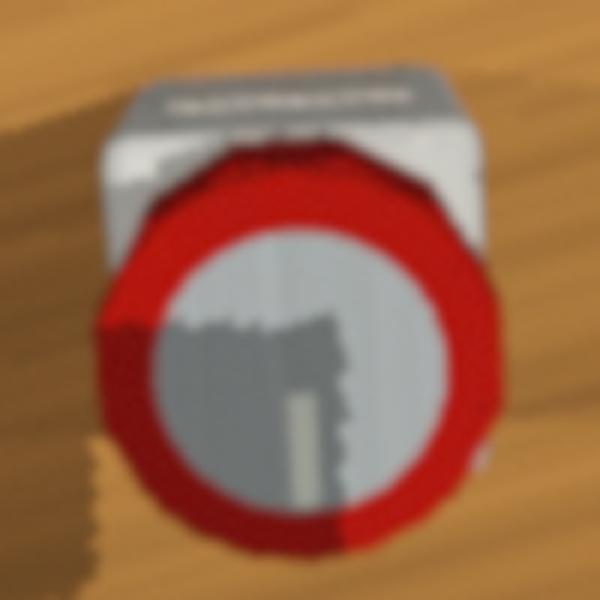

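The lid disc is centred at about crop (302,371). Its mark runs from crop (300,393) to (306,510), pointing down the image. The shoulder's far edge runs from crop (125,131) to (465,122).

```bash
python3 - <<'E'
from h import *
import pickle
w=pickle.load(open("w1.pkl","rb"));a=cv2.imread("pics/w1.png").astype(int)
f=lambda *P:[(210+(u-2.5)/6,130+(v-2.5)/6) for u,v in P]
ang=lambda X:np.degrees(np.arctan2(*(X[1]-X[0])[::-1]))
print("disc",onz(w,f((302,371)),114))
print("mark",ang(onz(w,f((300,393),(306,510)),114)))
print("shoulder",ang(onz(w,f((130,131),(460,122)),80)),"foot",ang(onz(w,f((148,75),(440,66)),0)))
# lid silhouette ellipse -> centre
red=((a[...,2]>90)&(a[...,1]<50)&(a[...,0]<50)).astype(np.uint8); red[230:]=0
c=max(cv2.findContours(red,0,2)[0],key=cv2.contourArea);print(cv2.boundingRect(c))
gray=((abs(a[...,2]-a[...,0])<35)&(a[...,1]>90)).astype(np.uint8)
inner=cv2.drawContours(np.zeros_like(red),[c],-1,1,-1)&(1-red)
cc=max(cv2.findContours(inner,0,1)[0],key=cv2.contourArea);e=cv2.fitEllipse(cc);print(e,onz(w,e[0],114))
# hull vertices orientation of top rim: lower half of the contour, by angle
h=onz(w,c[:,0].astype(float),114)-onz(w,e[0],114)
th=np.degrees(np.arctan2(h[:,1],h[:,0]));r=np.hypot(*h.T)
m=c[:,0,1]>e[0][1]+3
best=[]
for p in np.arange(0,30,1):
    d=(th[m]-p+15)%30-15
    best.append(np.std(r[m]*np.cos(np.radians(d))))
print("flat normal mod30",np.argmin(best),np.round(best,2)[::3],r[m].mean())
E
```

```text
disc [[523.73454773 222.7106711 ]]
mark -14.171726655243623
shoulder 74.56068454882406 foot 74.75063587711736
(226, 154, 67, 69)
((259.7192077636719, 191.26312255859375), (48.1192626953125, 49.96083450317383), 102.91609191894531) [[523.54174571 222.58067851]]
flat normal mod30 17 [0.74 0.73 0.69 0.6  0.54 0.48 0.48 0.58 0.66 0.7 ] 29.868362246209223
```

jog_arm([
  [-0.0355, -0.032, 0],
  [-0.0355, -0.032, 0],
  [-0.0355, -0.032, 0],
  [-0.0355, -0.032, 0.01],
  [-0.0355, -0.032, 0.01],
  [-0.0355, -0.032, 0.01],
  [0, 0, 0.01],
  [0, 0, 0],
], twist=[0, 0, 0, 0, 0, 0, 0, 0])

```text
time: 2.8
tool_pos: [665.8, -20.1, 185.7]
tcp_rot: [3.141, -0.003, 2.851]
contact_force: [0.8, -0.2, 0.5]
grip_width: 91.8
finger_force: 0.0
```

```bash
python3 - <<'E'
from h import *
import pickle
o=bot.get_obs();w=bot.camera_params("wrist");a=bot.capture("wrist");cv2.imwrite("pics/w2r.png",a)
pickle.dump((w,o),open("w2.pkl","wb"))
print(o["tool_pos"],o["tcp_rot"],o["joint_positions"])
g=onz(w,[(256,190)],40);print(g)
cv2.imwrite("pics/w2.png",cv2.resize(a[60:260,130:390],None,fx=3,fy=3,interpolation=cv2.INTER_CUBIC))
E
```

```text
[665.83442435 -20.07753396 185.74792616] [ 3.14134555e+00 -2.73677266e-03  2.85100558e+00] [-1.45396721e-01  6.37783908e-01  1.14620103e+00  6.54920794e-04
  1.36027999e+00 -1.42574335e+00]
[[675.56367282 -24.26094545]]
```

View pics/w2.png

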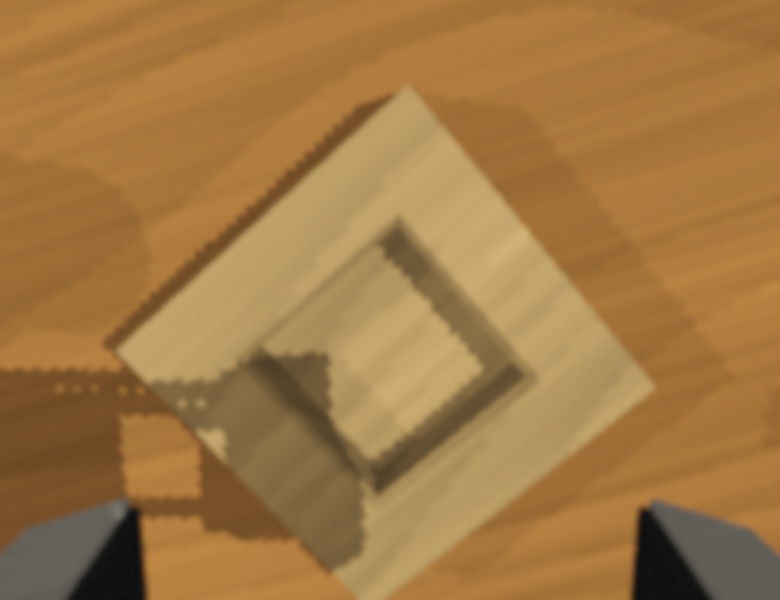

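The brace's top corners are at crop (408,87), (115,349), (655,387) and about (370,603). The well mouth corners are at (399,217), (252,352), (538,380) and (377,495).

```bash
python3 - <<'E'
from h import *
import pickle
from scipy.optimize import least_squares
w,o=pickle.load(open("w2.pkl","rb"))
f=lambda P:np.array([(130+(u-1)/3,60+(v-1)/3) for u,v in P])
O=f([(408,87),(115,349),(370,603),(655,387)]);W=f([(399,217),(252,352),(377,495),(538,380)])
XO=onz(w,O,40);XW=onz(w,W,40);print(XO.mean(0),XW.mean(0))
for X in(XO,XW):print([round(float(np.linalg.norm(X[i]-X[i-1])),1) for i in range(4)],[round(float(np.degrees(np.arctan2(*(X[i]-X[i-1])[::-1])))%90,1) for i in range(4)])
sg=np.array([(1,1),(-1,1),(-1,-1),(1,-1)])
def res(p,S):
    out=[]
    for X,h in S:
        c=(Ro.from_euler("z",p[2]).as_matrix()[:2,:2]@(sg*h).T).T+p[:2]
        d=X[:,None]-c[None]; out.append(d[np.arange(4),np.argmin((d**2).sum(2),1)].ravel())
    return np.concatenate(out)
for S in([(XO,65),(XW,37)],[(XO,65)],[(XW,37)]):
    r=least_squares(res,[*XW.mean(0),np.radians(30)],args=(S,));print(r.x[:2],np.degrees(r.x[2])%90,np.abs(r.fun).max())
E
```

```text
[668.25171489 -19.168635  ] [667.70165232 -17.41258192]
[129.2, 129.3, 128.3, 127.9] [24.5, 23.7, 25.1, 23.4]
[72.6, 66.9, 66.9, 69.4] [24.3, 25.5, 22.3, 20.7]
[667.9766836  -18.29060846] 23.95129804630384 5.723099727759205
[668.25171489 -19.168635  ] 24.17558277884819 2.12232430713766
[667.70165232 -17.41258195] 23.21543622842002 4.599684168886256
```

jog_arm([
  [0.0343, 0.032, 0],
  [0.0343, 0.032, 0],
  [0.0343, 0.032, 0],
  [0.0343, 0.032, 0],
  [0.0343, 0.032, 0],
  [0.0343, 0.032, 0],
  [0, 0, 0],
  [0, 0, 0],
], twist=[0, 0, 0, 0, 0, 0, -1.7, 0])

```text
time: 3.85
tool_pos: [524.8, 222.0, 187.6]
tcp_rot: [3.141, 0.001, 2.882]
contact_force: [0.9, 0.4, 0.6]
grip_width: 91.8
finger_force: 0.0
```

jog_arm([
  [0.001, 0, 0.025],
  [0, 0, 0.025],
  [0, 0, 0.02],
  [0, 0, 0.015],
  [0, 0, 0.01],
  [0, 0, 0.005],
  [0, 0, 0],
], twist=[0, 0, 0, 0, 0, 0, 0])

```text
time: 4.72
tool_pos: [524.2, 221.6, 86.8]
tcp_rot: [3.141, 0.0, 2.879]
contact_force: [0.3, -0.1, -0.0]
grip_width: 91.8
finger_force: 0.0
```

jog_arm([
  [0, 0, 0],
  [0, 0, 0],
  [0, 0, 0],
  [0, 0, 0],
  [0, 0, 0],
  [0, 0, 0],
], twist=[0, 0, 0, 0, 0, 0], jaw=0.04)

```text
time: 5.48
tool_pos: [524.1, 221.4, 86.9]
tcp_rot: [-3.141, 0.0, 2.879]
contact_force: [-1.2, -2.1, 3.1]
grip_width: 63.4
finger_force: 30.0
```

jog_arm([
  [0, 0, -0.005],
  [0, 0, -0.015],
  [0, 0, -0.02],
  [0, 0, -0.02],
  [0, 0, -0.02],
  [0, 0, -0.01],
  [0, 0, 0],
], twist=[0, 0, 0, 0, 0, 0, 0])

```text
time: 6.35
tool_pos: [524.3, 221.8, 177.5]
tcp_rot: [3.141, 0.001, 2.879]
contact_force: [0.5, -0.0, -4.3]
grip_width: 62.6
finger_force: 30.0
```

jog_arm([
  [-0.015, -0.0145, 0],
  [-0.0288, -0.0279, 0],
  [-0.0288, -0.0279, 0],
  [-0.0288, -0.0279, 0],
  [-0.0288, -0.0279, 0],
  [-0.0288, -0.0279, 0],
  [-0.0275, -0.0267, 0],
  [-0.015, -0.0145, 0],
  [0, 0, 0],
], twist=[0, 0, 0, 0, 0, 0, 0, 0, 0])

```text
time: 7.48
tool_pos: [668.2, -22.0, 174.9]
tcp_rot: [-3.141, -0.002, 2.876]
contact_force: [0.2, 0.1, -4.6]
grip_width: 63.0
finger_force: 30.0
```

jog_arm([
  [0, 0, 0],
  [0, 0, 0],
  [0, 0, 0],
  [0, 0, 0],
  [0, 0, 0],
  [0, 0, 0],
  [0, 0, 0],
  [0, 0, 0],
], twist=[-4.2, -7, -7, -7, -7, -7, 0, 0])

```text
time: 8.48
tool_pos: [667.8, -18.9, 176.3]
tcp_rot: [3.141, -0.001, -2.722]
contact_force: [-0.1, 0.6, -3.6]
grip_width: 62.7
finger_force: 30.0
```

```bash
python3 - <<'E'
from h import *
import pickle
o=bot.get_obs();w=bot.camera_params("wrist");a=bot.capture("wrist")
s=bot.capture("side")
pickle.dump((w,o),open("w3.pkl","wb"))
print(o["tool_pos"],np.degrees(o["tcp_rot"]),o["contact_force"],o["moment"],o["joint_positions"])
s=cv2.resize(s[120:270,200:400],(512,384),interpolation=cv2.INTER_CUBIC)
cv2.imwrite("pics/w3.png",np.vstack([a[:300],s])[:600])
E
```

```text
[667.80150666 -18.91766535 176.3466365 ] [ 1.79967467e+02 -3.29014197e-02 -1.55935799e+02] [-0.07353226  0.6344701  -3.559013  ] [ 0.10975914 -0.00858891  0.01306724] [-1.43014061e-01  6.46992519e-01  1.15534695e+00  1.78408156e-04
  1.34004186e+00 -2.13385064e+00]
```

View pics/w3.png

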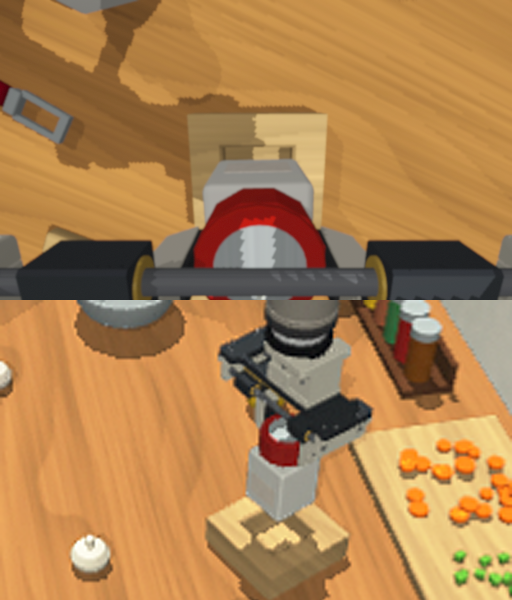

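The view shows the brace (columns 190–326) and the jar (204–312) both centred on column 258 and square to each other. Joint 6 hasn't enough range left for the unscrewing in this direction, so I'll turn the jar back 90° and use the square's symmetry.

jog_arm([
  [0, 0, 0],
  [0, 0, 0],
  [0, 0, 0],
  [0, 0, 0],
  [0, 0, 0],
  [0, 0, 0],
  [0, 0, 0],
  [0, 0, 0],
  [0, 0, 0],
  [0, 0, 0],
], twist=[5, 10, 10, 10, 10, 10, 10, 10, 10, 5])

```text
time: 9.82
tool_pos: [668.1, -19.1, 176.7]
tcp_rot: [3.142, -0.0, 1.988]
contact_force: [0.2, 0.3, -5.0]
grip_width: 62.9
finger_force: 30.0
```

jog_arm([
  [0, 0, 0.02],
  [0, 0, 0.02],
  [0, 0, 0],
], twist=[0, 0, 0])

```text
time: 10.2
tool_pos: [666.9, -19.0, 134.9]
tcp_rot: [-3.138, -0.002, 1.992]
contact_force: [0.3, -0.2, -3.0]
grip_width: 62.7
finger_force: 30.0
```

```bash
python3 - <<'E'
from h import *
import pickle
o=bot.get_obs();w=bot.camera_params("wrist");a=bot.capture("wrist")
pickle.dump((w,o),open("w4.pkl","wb"))
print(o["tool_pos"],np.degrees(o["tcp_rot"]),o["contact_force"],o["joint_positions"][5])
cv2.imwrite("pics/w4.png",cv2.resize(a[70:250,140:380],None,fx=3,fy=3,interpolation=cv2.INTER_CUBIC))
E
```

```text
[666.91031603 -18.99726375 134.85747763] [-1.79802164e+02 -1.30267624e-01  1.14136697e+02] [ 0.29275302 -0.15554802 -2.97835614] -0.5645693482112469
```

View pics/w4.png

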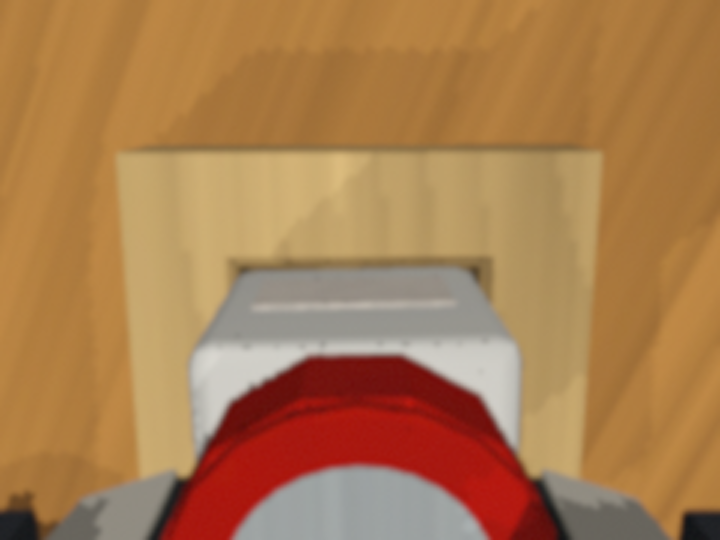

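The jar's foot edge is at crop row 269 (245–470) and the brace's edge at row 152 (118–602). I'll compute the remaining offset along tool x and y.

```bash
python3 - <<'E'
from h import *
import pickle
w,o=pickle.load(open("w4.pkl","rb"))
f=lambda *P:[(140+(u-1)/3,70+(v-1)/3) for u,v in P]
R=Ro.from_euler("xyz",o["tcp_rot"]).as_matrix()
loc=lambda X:(np.c_[X]-o["tool_pos"][:2])@R[:2,:2]
print("brace edge",loc(onz(w,f((118,153),(602,150),(360,151.5)),40)),"\nsides low",loc(onz(w,f((140,470),(580,470)),40)))
print("well chamfer edge",loc(onz(w,f((230,259),(492,258)),40)))
for z in(44,48,50):print("jar foot",z,loc(onz(w,f((245,269),(470,268),(357.5,268.5)),z)))
print("shoulder",loc(onz(w,f((193,350),(520,350),(356,340)),128)))
E
```

```text
brace edge [[ 63.57606741 -62.74867316]
 [ 64.30208528  66.50054069]
 [ 63.94938537   1.94903644]] 
sides low [[-27.69512382 -63.03589554]
 [-27.62458503  66.81199694]]
well chamfer edge [[ 35.04516153 -33.94291852]
 [ 35.31424999  38.34369492]]
jar foot 44 [[ 32.97566779 -29.39112636]
 [ 33.24532012  31.89727843]
 [ 33.1116086    1.26781558]]
jar foot 48 [[ 33.69421744 -28.88232315]
 [ 33.95953875  31.42169985]
 [ 33.82797484   1.28419116]]
jar foot 50 [[ 34.05349226 -28.62792155]
 [ 34.31664807  31.18391057]
 [ 34.18615796   1.29237895]]
shoulder [[ 32.90886028 -28.87940682]
 [ 32.91836618  31.67422939]
 [ 34.82633353   1.3221801 ]]
```

jog_arm([
  [-0.0022, 0.0006, 0.002],
  [0, 0, 0.004],
  [0, 0, 0.004],
  [0, 0, 0.004],
  [0, 0, 0.004],
  [0, 0, 0],
], twist=[0, 0, 0, 0, 0, 0])

```text
time: 11.0
tool_pos: [669.3, -20.9, 118.2]
tcp_rot: [-3.141, -0.001, 1.993]
contact_force: [0.5, 0.4, -5.4]
grip_width: 63.0
finger_force: 30.0
```

jog_arm([
  [0, 0, 0.004],
  [0, 0, 0.004],
  [0, 0, 0.004],
  [0, 0, 0.003],
  [0, 0, 0.003],
  [0, 0, 0.0015],
  [0, 0, 0],
], twist=[0, 0, 0, 0, 0, 0, 0])

```text
time: 11.88
tool_pos: [669.5, -20.9, 99.1]
tcp_rot: [-3.141, -0.0, 1.993]
contact_force: [0.4, -0.1, -4.9]
grip_width: 63.0
finger_force: 30.0
```

jog_arm([
  [0, 0, 0.001],
  [0, 0, 0.001],
  [0, 0, 0.001],
  [0, 0, 0.0005],
  [0, 0, 0],
  [0, 0, 0],
], twist=[0, 0, 0, 0, 0, 0])

```text
time: 12.62
tool_pos: [669.8, -21.0, 96.9]
tcp_rot: [3.141, 0.001, 1.993]
contact_force: [-3.3, 0.2, 5.2]
grip_width: 63.2
finger_force: 30.0
```

jog_arm([
  [0, 0, 0],
  [0, 0, -0.0002],
  [0, 0, -0.0003],
  [0, 0, -0.0002],
  [0, 0, -0.0003],
  [0, 0, -0.0002],
  [0, 0, -0.0003],
  [0, 0, -0.0002],
  [0, 0, -0.0003],
  [0, 0, 0],
], twist=[-5, -5, -5, -5, -5, -5, -5, -5, -5, 0])

```text
time: 13.88
tool_pos: [670.1, -20.3, 98.6]
tcp_rot: [3.14, 0.001, 2.778]
contact_force: [-2.5, 2.4, 5.3]
grip_width: 63.2
finger_force: 30.0
```

jog_arm([
  [0, 0, -0.0002],
  [0, 0, -0.0003],
  [0, 0, -0.0002],
  [0, 0, -0.0003],
  [0, 0, 0],
  [0, 0, 0],
  [0, 0, 0],
  [0, 0, 0],
], twist=[-5, -5, -5, -5, -4, -3, -3, 0])

```text
time: 14.88
tool_pos: [671.0, -21.1, 99.8]
tcp_rot: [-3.141, 0.004, -2.983]
contact_force: [2.3, 0.2, 5.4]
grip_width: 63.0
finger_force: 30.0
```

jog_arm([
  [0, 0, -0.001],
  [0, 0, -0.001],
  [0, 0, -0.001],
  [0, 0, -0.001],
  [0, 0, 0],
  [0, 0, 0],
], twist=[0, 0, 0, 0, 0, 0])

```text
time: 15.62
tool_pos: [669.5, -20.9, 102.6]
tcp_rot: [3.141, -0.0, -2.981]
contact_force: [0.1, 0.0, -1.5]
grip_width: 62.7
finger_force: 30.0
```

```bash
python3 - <<'E'
from h import *
o=bot.get_obs();a=bot.capture("wrist");s=bot.capture("side")
print(o["tool_pos"],np.degrees(o["tcp_rot"]),o["contact_force"])
s=cv2.resize(s[150:250,240:373],(512,384),interpolation=cv2.INTER_CUBIC)
cv2.imwrite("pics/w5.png",np.vstack([a[60:276],s])[:600])
E
```

```text
[669.48671903 -20.89908506 102.62998603] [ 1.79992911e+02 -8.51840407e-03 -1.70822257e+02] [ 0.14880719  0.01576023 -1.53845305]
```

View pics/w5.png

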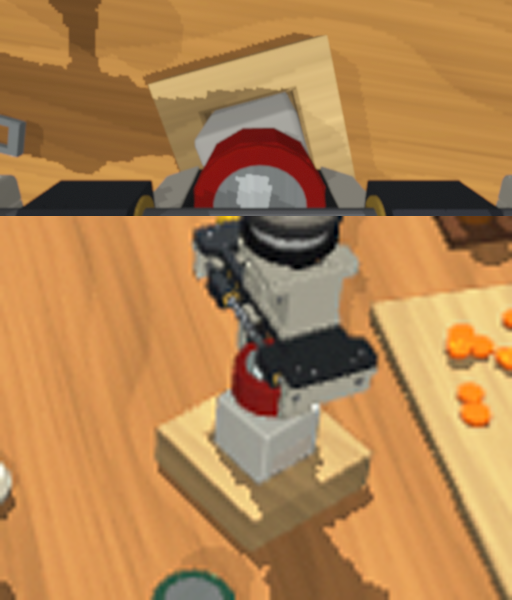

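The side view shows the jar seated in the brace, with the lid turned relative to it in the wrist view. The force is only about the lid's weight, so the thread has let go. Lifting straight up.

jog_arm([
  [0, 0, -0.002],
  [0, 0, -0.004],
  [0, 0, -0.006],
  [0, 0, -0.008],
  [0, 0, -0.008],
  [0, 0, -0.007],
  [0, 0, -0.005],
  [0, 0, -0.003],
  [0, 0, 0],
  [0, 0, 0],
], twist=[0, 0, 0, 0, 0, 0, 0, 0, 0, 0])

```text
time: 16.98
tool_pos: [669.4, -20.9, 145.4]
tcp_rot: [3.141, -0.001, -2.981]
contact_force: [-0.0, -0.4, -0.8]
grip_width: 62.9
finger_force: 30.0
```

```bash
python3 - <<'E'
from h import *
o=bot.get_obs();a=bot.capture("scene");s=bot.capture("side")
print(o["tool_pos"],np.degrees(o["tcp_rot"]),o["contact_force"],o["grip_width"],o["finger_force"])
f=lambda s:cv2.resize(s,(400,400),interpolation=cv2.INTER_CUBIC)
cv2.imwrite("pics/e.png",np.hstack([f(s[140:250,250:360]),f(a[160:270,160:270])]))
E
```

```text
[669.39893014 -20.89292899 145.39137188] [ 1.79985954e+02 -2.97289843e-02 -1.70819579e+02] [-0.01417775 -0.3877007  -0.82332349] 62.88036870211898 29.975683358497918
```

View pics/e.png

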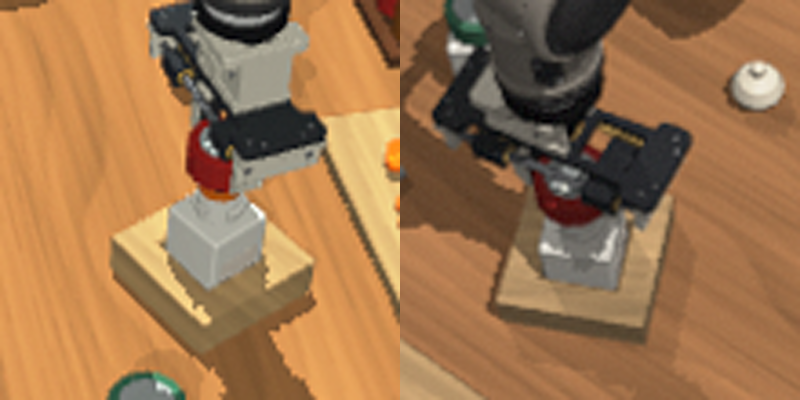

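The lid is held clear, with the jar's neck and orange seal visible below it at side crop (220,195), and the jar is still in the brace. Handing in.

```bash
python3 -c "
from plant import bot
print(bot.close_job())"
```

```text
the job is handed in; nothing more can be done
None
```

The job is handed in: the jar is seated in the brace, and the red lid is unscrewed and held level about 28 mm above its mouth, after 17 s of the 48 s allowed. The hand-in did not report a verdict.

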